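# Put the lens set back on its display riser in order of height

### The job

Put the four camera lenses back on display: stand them on the felt pads of the wooden riser, upright as they are now, one centred on each pad, with the tallest on the pad next to the camera and the rest stepping down in height to the shortest at the far end of the row. Lower each lens onto its pad rather than dropping it, do not let any tip over, and leave the camera where it stands.

Things in the scene. Friction and masses are not known exactly. Their poses are not given: they have to be found in the camera images.
- lens_tele: black camera lens, a plain upright cylinder with a ribbed rubber ring and a glass front on top, 112 mm tall and 62 mm in diameter: the tallest of the four. It starts standing on its rear cap on the table. Origin: centre of its underside; z is its axis, up. 0.1 to 0.6 kg.
- lens_portrait: black camera lens, a plain upright cylinder with a ribbed rubber ring and a glass front on top, 88 mm tall and 60 mm in diameter: the second tallest of the four. It starts standing on its rear cap on the table. Origin: centre of its underside; z is its axis, up. 0.1 to 0.6 kg.
- lens_standard: black camera lens, a plain upright cylinder with a ribbed rubber ring and a glass front on top, 66 mm tall and 62 mm in diameter: the second shortest of the four. It starts standing on its rear cap on the table. Origin: centre of its underside; z is its axis, up. 0.1 to 0.6 kg.
- lens_wide: black camera lens, a plain upright cylinder with a ribbed rubber ring and a glass front on top, 44 mm tall and 58 mm in diameter: the shortest of the four. It starts standing on its rear cap on the table. Origin: centre of its underside; z is its axis, up. 0.1 to 0.6 kg.
- pad_a: one of four identical flat grey felt discs, 80 mm in diameter and 2 mm thick, fixed on the riser in a row with 100 mm between centres; which of the four has which place in the row differs from start to start. Origin: centre of its underside, on the riser's top; its upper face is 2 mm higher, 32 mm above the table.
- pad_b: one of four identical flat grey felt discs, 80 mm in diameter and 2 mm thick, fixed on the riser in a row with 100 mm between centres; which of the four has which place in the row differs from start to start. Origin: centre of its underside, on the riser's top; its upper face is 2 mm higher, 32 mm above the table.
- pad_c: one of four identical flat grey felt discs, 80 mm in diameter and 2 mm thick, fixed on the riser in a row with 100 mm between centres; which of the four has which place in the row differs from start to start. Origin: centre of its underside, on the riser's top; its upper face is 2 mm higher, 32 mm above the table.
- pad_d: one of four identical flat grey felt discs, 80 mm in diameter and 2 mm thick, fixed on the riser in a row with 100 mm between centres; which of the four has which place in the row differs from start to start. Origin: centre of its underside, on the riser's top; its upper face is 2 mm higher, 32 mm above the table.
- riser: low oak display board, fixed, 110 mm (x) by 760 mm (y) by 30 mm high. Origin: centre of its underside, on the table; y runs along its length, x across it. The pad centres lie on its middle line at y = -150, -50, 50 and 150 mm. At one end, about 295 mm from the middle, stands the camera; at the other end lies a flat round film tin (99 mm across, 22 mm high). A stack of books and a rubber blower stand on the table to the sides, more than 90 mm from any lens.
- camera: black and silver photo camera standing on one end of the riser, on the +y or the -y end from start to start, 74 mm (x) by 138 mm (y) by 96 mm high. Loose. Origin: centre of its underside; y along its width, its lens points to its +x.
Not all that is in view belongs to the job. Leave any green, red or yellow look-alike of the lens_wide alone.

How it is judged:
By the outcome, as a careful person would: the job done as asked, in the order asked, and still so for the second after the job is handed in, with the robot touching nothing.
It also fails if it takes over 93 s, if anything falls off the work surface, if the arm or the gripper's body presses on something with over 40 N, if the wrist force passes 120 N, or if a joint passes its speed limit or range.

### The arm

A 6-joint arm with a two-finger parallel gripper is mounted at the origin on the work surface. World frame = base frame: x ahead of the robot, y to its left, z up, the work surface at z = 0. Lengths are in m, angles in rad, forces in N, time in s.
With the tool pointing down it reaches from about 0.25 to 0.8 m from the base axis. Payload 3.9 kg.
Tool frame: the origin (TCP) lies between the finger pads; the fingertips stand 14 mm ahead of it and the grasp point (between the pads) lies 5 mm behind it; x points along the fingers, y is the direction in which the jaws open and shut, and the axes are right-handed (so a half turn about x gives the same grasp; the last joint's range is limited). The gripper opens to 85 mm and grips with 20 to 120 N. Pads are 22 mm wide; open, the fingers measure 114 mm over their backs; the gripper's body (76 mm by 85 mm) begins 54 mm behind the grasp point. The pads swing forward as they close: fully open they stand 13 mm farther back than shut.
Start: joints at [1.239, 0.26, -0.138, 1.173, 0, 1.571], TCP at [0.171, 0.496, 0.245] pointing down, gripper open.
Joint ranges: [-2.78, 2.78], [-0.83, 1.72], [-1.28, 1.37], [-1.9, 2.12], [-1.57, 1.48], [-3.14, 3.14]. Speed limits (rad/s): [2.57, 2.57, 3.14, 3.14, 3.14, 3.14].

### API

Orientations are given as [roll, pitch, yaw] about the fixed x, y, z axes, in that order (R = Rz(yaw) Ry(pitch) Rx(roll)).
In Python, from station import manip, read_camera, camera_info, ticket gives the robot as it stands. The module is installed in compiled form; this text tells all that it offers.
- The arm moves only by the tool arm_command, never from a script. Its argument "deltas" is a list that holds one entry, the list of rows, each a list of 7 numbers: the shift along the world's x, y, z in mm, then the turn, a rotation vector about the world's x, y, z in degrees, then the opening, from -1 (shut) to 1 (fully open). A call has 1 to 8 rows; each row is the pose to reach, as a shift and turn from the pose commanded when the call began; what a row does not reach only later rows make up. A row lasts 1/12 s, in which the tool goes at most 41.7 mm and 7.16 degrees, less where a joint would pass 70% of its speed; a pose out of reach is approached as far as the arm can. A call with a gripper value outside its range is refused whole. The fingers move at their own pace and stop on an object; the grip force is fixed at half the most. Time passes only in rows, so rows that repeat a pose let the fingers close. It gives the time, the measured TCP pose, the force and the opening at its end, in the units of the state.
- manip.get_state(): the state, without advancing time (a new reading comes with each control period).
- read_camera(name): name is "side" or "top" or "wrist"; returns the picture (400x640x3 uint8, blue, green, red); there is no depth.
- camera_info(name): a dict with "fx", "fy", "cx", "cy" (pixels), "xyz" and "orientation" of the camera in the world. Camera axes: x right, y down, z forward; pixel columns grow to the right and rows downward; lengths in m; the calibration is good to about 2 mm. A picture is of the moment at which its call begins: read the wrist's pose just before it. camera_info takes no time and is no camera call; for the wrist camera it gives the pose at the moment of the call.
- ticket.sign_off(): hands the job in, once; it reports no verdict.
The state is a dict: "time_s": time; "joints": joint angles; "dq": joint speeds; "tau": joint torques, N m; "position": TCP position; "orientation": TCP orientation; "wrist_force": force on the tool from outside, world axes, zero at the start; "torque": the same for the moment, N m; "finger_gap": opening from 0.0 (shut) to 1.0 (fully open).
Only numpy, scipy, OpenCV 4.12 (cv2) and the standard library are available. Lean on these libraries where they do the work, as an engineer would, in place of code of your own. Each camera call takes 0.05 s, during which the arm holds its last target.

## Working session

There is one attempt and no reset: what is moved stays moved. The work goes in short steps, Python scripts to look and compute and a tool call to move; the robot and the scene stay as the last step left them, time stands still between calls to the robot, and variables do not carry over. Pictures are saved under pics/ and viewed, and the job is handed in when it is done.

Besides the shell and the picture viewer there is one more tool, called after ">>>" in YAML: its name, and indented under it one key for each argument. arm_command: Moves the arm, as the interface text tells. Its arguments: {"type":"object","properties":{"deltas":{"type":"array"}},"required":["deltas"]}

```bash
mkdir -p pics
cat > h.py <<'E'
import numpy as np, cv2
from scipy.spatial.transform import Rotation as R
from station import manip, read_camera, camera_info, ticket
def ray(ci,u,v):
    d=np.array([(u-ci["cx"])/ci["fx"],(v-ci["cy"])/ci["fy"],1.])
    return R.from_euler("xyz",ci["orientation"]).apply(d)
def plane(ci,u,v,z):
    d=ray(ci,u,v);p=np.array(ci["xyz"]);return p+d*(z-p[2])/d[2]
def proj(ci,P):
    q=R.from_euler("xyz",ci["orientation"]).inv().apply(np.array(P)-ci["xyz"])
    return np.array([ci["cx"]+ci["fx"]*q[...,0]/q[...,2],ci["cy"]+ci["fy"]*q[...,1]/q[...,2]]).T
E
python3 - <<'E'
from h import *
print(manip.get_state())
for n in ["top","side"]:
    print(n,camera_info(n)); cv2.imwrite(f"pics/{n}0.png",read_camera(n))
E
```

```text
{'time_s': 0.0, 'joints': array([ 1.23899922e+00,  2.60707436e-01, -1.39404579e-01,  1.17273236e+00,
       -1.22487066e-06,  1.57079983e+00]), 'dq': array([-0.00111147,  0.00051943, -0.00175668, -0.00010488, -0.00074612,
        0.00121891]), 'tau': array([-1.68812163e-03, -4.05681574e+01,  2.53919560e+01,  1.87433203e-02,
       -1.12220648e-04, -2.21072163e-06]), 'position': array([0.17079222, 0.49571827, 0.2444392 ]), 'orientation': array([-1.57019475,  1.56874828, -1.90199536]), 'wrist_force': array([-0.36136779,  0.07273871,  0.1651735 ]), 'torque': array([ 0.04296099,  0.01301949, -0.00847148]), 'finger_gap': 0.9981670933924609}
top {'fx': 380.24921480939554, 'fy': 380.24921480939554, 'cx': 318.2705315054611, 'cy': 204.2884498131458, 'xyz': array([0.31014835, 0.017849  , 1.10970166]), 'orientation': array([-2.93720670e+00, -2.30989548e-03, -1.42405811e+00])}
side {'fx': 390.95603495444675, 'fy': 390.95603495444675, 'cx': 321.30175947144784, 'cy': 205.79438220407428, 'xyz': array([0.30300132, 0.66220829, 0.66358123]), 'orientation': array([-2.30069386,  0.02103336, -2.84568301])}
```

View pics/top0.png

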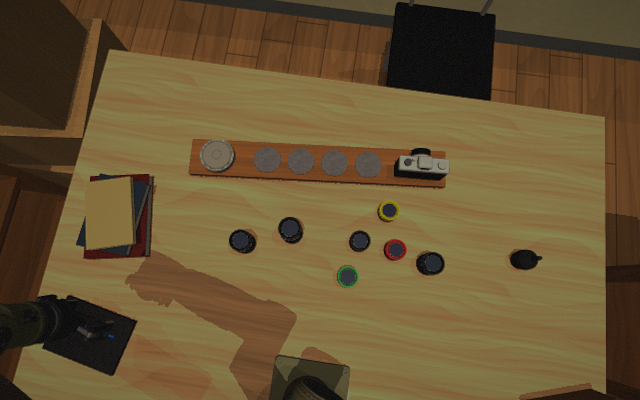

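View pics/side0.png

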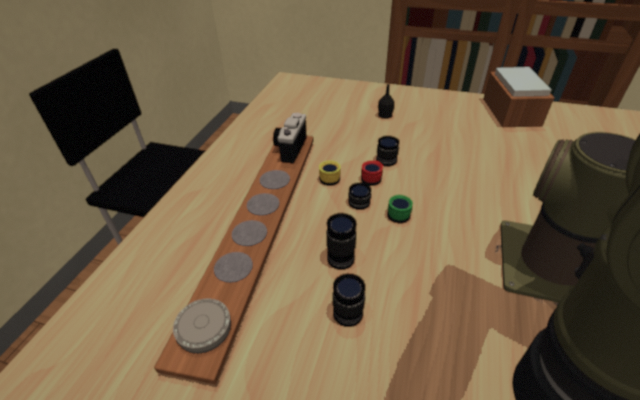

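The top view shows four plain black lenses at about (242,241), (290,230), (359,241) and (431,264). The look-alikes are ringed yellow (388,211), red (395,250) and green (347,276). The pads run from (267,159) to (368,164), with the camera at (422,165) on the -y end. In the side view the tallest black lens is the one at (341,240).

Run:
```python
from h import *
im=cv2.imread("pics/top0.png");ci=camera_info("top")
hsv=cv2.cvtColor(im,cv2.COLOR_BGR2HSV)
# pads: low saturation on riser
m=((hsv[...,1]<70)).astype(np.uint8)*255
roi=np.zeros_like(m);roi[140:185,245:390]=255
n,l,s,c=cv2.connectedComponentsWithStats(cv2.bitwise_and(m,roi))
P=[]
for i in range(1,n):
    if s[i,4]>200: p=plane(ci,*c[i],0.032);P.append(p);print("pad",c[i],s[i],p.round(4))
P=np.array(P);P=P[np.argsort(P[:,1])];print(np.linalg.norm(np.diff(P,axis=0),axis=1))
# dark lens masks
g=hsv[...,2]
m=(g<85).astype(np.uint8)*255
cand={"portrait":(242,241,.088),"tele":(290,230,.112),"wide":(359,241,.044),"standard":(431,264,.066)}
n,l,s,c=cv2.connectedComponentsWithStats(m)
for k,(u,v,h) in cand.items():
    i=l[v,u];print(k,i,s[i],c[i],plane(ci,*c[i],h/2).round(4))
big=cv2.resize(im[205:290,225:450],None,fx=3.5,fy=3.5,interpolation=cv2.INTER_CUBIC)
cv2.imwrite("pics/crop0.png",big)
mm=cv2.resize(m[205:290,225:450],None,fx=3.5,fy=3.5,interpolation=cv2.INTER_NEAREST)
cv2.imwrite("pics/crop0m.png",np.vstack([big[:, :],cv2.cvtColor(mm,cv2.COLOR_GRAY2BGR)])[:600])
```

```text
pad [266.79846449 159.20729367] [254 147  26  25 521] [0.6442 0.2191 0.032 ]
pad [300.44145873 160.98272553] [288 149  26  25 521] [0.6534 0.1195 0.032 ]
pad [334.16475096 162.72030651] [321 150  27  26 522] [0.6628 0.0199 0.032 ]
pad [367.74003795 164.31499051] [355 152  27  26 527] [ 0.6725 -0.0791  0.032 ]
[0.09946515 0.1000646  0.09998773]
portrait 201 [229 229  27  25 508] [242.09448819 241.21850394] [0.3931 0.2436 0.044 ]
tele 200 [278 217  25  27 521] [290.3646833  229.77543186] [0.4433 0.1138 0.056 ]
wide 202 [349 231  22  21 353] [359.22946176 240.88385269] [ 0.4448 -0.0834  0.022 ]
standard 206 [416 252  29  23 540] [430.0037037  263.31111111] [ 0.4101 -0.2865  0.033 ]
```

View pics/crop0m.png

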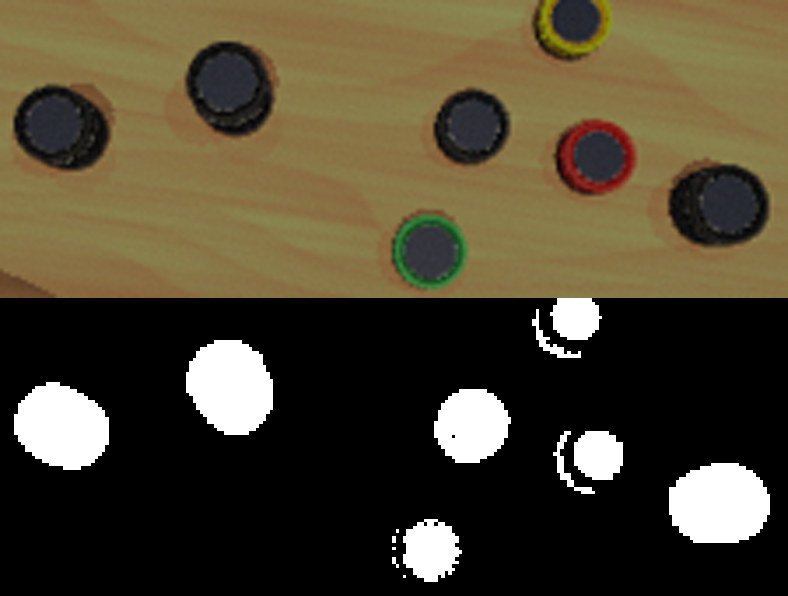

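Run:
```python
from h import *
im=cv2.imread("pics/side0.png")
cv2.imwrite("pics/crops.png",cv2.resize(im[130:330,310:420],None,fx=3,fy=3,interpolation=cv2.INTER_CUBIC))
s=manip.get_state();print(R.from_euler("xyz",s["orientation"]).as_matrix().round(3))
w=camera_info("wrist");print(w);cv2.imwrite("pics/w0.png",read_camera("wrist"))
# glass: bluish pixels
hs={}
for n,cand in {"top":{"A242":(242,241),"B290":(290,230),"C359":(359,241),"D431":(431,264)},"side":{"A":(349,290),"B":(341,226),"C":(359,190),"D":(387,145)}}.items():
    im=cv2.imread(f"pics/{n}0.png").astype(int);ci=camera_info(n)
    m=((im[...,0]-im[...,2]>8)&(im[...,0]>35)).astype(np.uint8)
    nn,l,st,c=cv2.connectedComponentsWithStats(m)
    for k,(u,v) in cand.items():
        i=np.argmin([np.hypot(*(c[j]-(u,v))) if st[j,4]>25 else 1e9 for j in range(1,nn)])+1
        print(n,k,st[i],c[i].round(1)); hs[n,k[0]]=c[i]
for k in "ABCD":
    a,b=camera_info("top"),camera_info("side")
    d1,d2=ray(a,*hs["top",k]),ray(b,*hs["side",k])
    t,res,_,_=np.linalg.lstsq(np.array([d1,-d2]).T,b["xyz"]-a["xyz"],rcond=None)
    print(k,((a["xyz"]+d1*t[0]+b["xyz"]+d2*t[1])/2).round(4),np.sqrt(res))
```

```text
[[-0.001  0.326  0.945]
 [-0.002  0.945 -0.326]
 [-1.    -0.002 -0.   ]]
{'fx': 358.8899113731784, 'fy': 358.8899113731784, 'cx': 322.76803785384686, 'cy': 202.2432001820917, 'xyz': array([0.10251973, 0.51965535, 0.37329154]), 'orientation': array([2.85463160e+00, 2.29434600e-03, 1.23956768e+00])}
top A242 [233 233  15  15 147] [240. 240.]
top B290 [282 221  16  15 158] [289.4 227.6]
top C359 [354 234  12  13 111] [359.6 240.1]
top D431 [426 256  15  15 155] [432.5 262.6]
side A [338 279  22  18 307] [348.7 287.2]
side B [331 218  21  14 224] [341.  224.3]
side C [353 186  15   9 106] [359.7 190.4]
side D [381 139  15   7  80] [388.1 142.1]
A [0.3923 0.2417 0.0822] [0.00034669]
B [0.4416 0.1127 0.1062] [0.00122219]
C [ 0.4443 -0.0828  0.0392] [0.00159316]
D [ 0.4097 -0.2852  0.0612] [0.00126041]
```

View pics/crops.png

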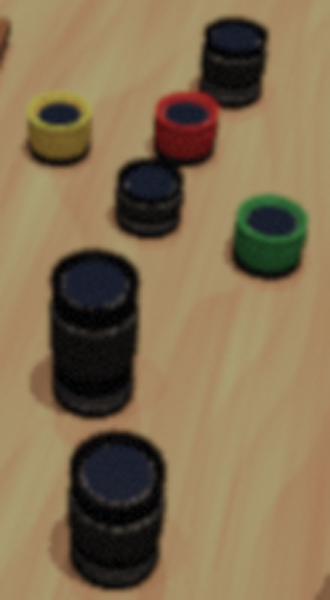

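View pics/w0.png

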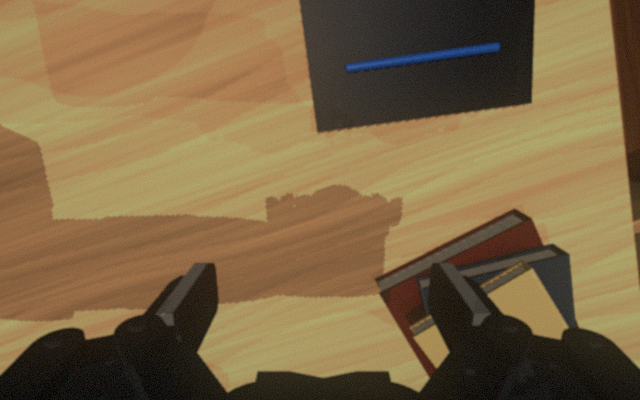

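Triangulated glass heights are 82, 106, 39 and 61 mm. The glass is recessed about 5 mm, so A is portrait, B is tele, C is wide and D is standard. The coloured-ring ones are decoys and stay put. Next I move above tele with the jaws across the riser.

>>> arm_command:
  deltas:
    - [[34,-48,0,0,0,-7,1],[60,-84,0,0,0,-13,1],[85,-120,0,0,0,-19.5,1],[110,-156,0,0,0,-26,1],[135,-192,0,0,0,-32.5,1],[160,-228,0,0,0,-39,1],[185,-264,0,0,0,-45.5,1],[210,-297,0,0,0,-52,1]]

```text
time_s: 0.82
position: [0.3634, 0.2219, 0.2453]
orientation: [-1.456, 1.571, -2.701]
wrist_force: [1.0, 1.1, -0.0]
finger_gap: 1.003
```

>>> arm_command:
  deltas:
    - [[22,-30,0,0,0,-5,1],[45,-60,0,0,0,-10,1],[61,-86,0,0,0,-13.6,1],[61,-86,0,0,0,-13.6,1],[61,-86,0,0,0,-13.6,1]]

```text
time_s: 1.23
position: [0.4245, 0.1367, 0.245]
orientation: [-1.783, 1.57, 3.02]
wrist_force: [-0.2, -0.4, 1.1]
finger_gap: 0.995
```

Run:
```python
from h import *
s=manip.get_state();print(s["time_s"],s["position"],R.from_euler("xyz",s["orientation"]).as_matrix().round(3),s["joints"].round(3))
w=camera_info("wrist");im=read_camera("wrist");print(w);cv2.imwrite("pics/w1.png",im)
for k,p in dict(tele=(.4422,.1132,.106),wide=(.4445,-.083,.039),por=(.3925,.2425,.082)).items(): print(k,proj(w,np.array(p)))
```

```text
1.2333 [0.42445044 0.13667562 0.24498607] [[-0.001  0.996  0.091]
 [ 0.     0.091 -0.996]
 [-1.    -0.001 -0.   ]] [ 0.311  0.126 -0.312  1.134  0.     1.791]
{'fx': 358.8899113731784, 'fy': 358.8899113731784, 'cx': 322.76803785384686, 'cy': 202.2432001820917, 'xyz': array([0.41792143, 0.20868587, 0.37374085]), 'orientation': array([2.85376874e+00, 1.93910453e-03, 9.13977128e-02])}
tele [342.94094846 224.08897227]
wide [323.20711843 367.27215776]
por [293.92600648  46.01951324]
```

View pics/w1.png

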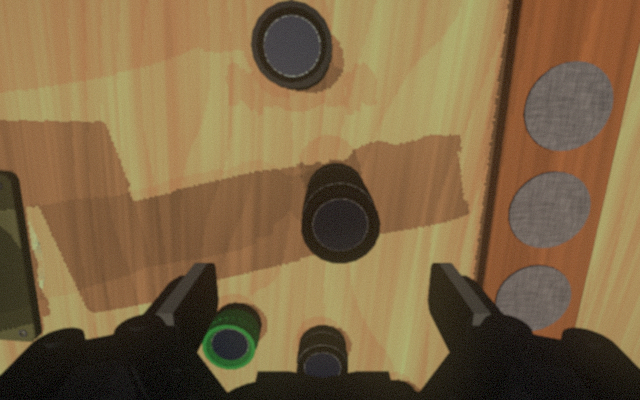

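The wrist view shows tele's glass at (340,223), predicted at (343,224), and portrait's at (292,45). Three pads are at (568,107), (549,210) and (533,297). I'll refine all of them from this view.

```bash
cat >> h.py <<'E'
def comps(m,mina=200):
    m=cv2.morphologyEx(m.astype(np.uint8)*255,cv2.MORPH_OPEN,np.ones((5,5)))
    cs,_=cv2.findContours(m,cv2.RETR_EXTERNAL,cv2.CHAIN_APPROX_NONE)
    return [(cv2.fitEllipse(cv2.convexHull(c)),cv2.contourArea(c)) for c in cs if cv2.contourArea(c)>mina]
def glass(im,u,v,r=32):
    i=im.astype(int);m=(i[...,0]-i[...,2]>8)&(i[...,0]>35)
    return sorted(comps(m),key=lambda e:np.hypot(e[0][0][0]-u,e[0][0][1]-v))[0]
E
python3 - <<'E'
from h import *
im=cv2.imread("pics/w1.png");w=camera_info("wrist")
for k,u,v,z in [("tele",340,223,.106),("por",292,45,.082)]:
    e,a=glass(im,u,v);print(k,e,a,plane(w,*e[0],z).round(4))
hsv=cv2.cvtColor(im,cv2.COLOR_BGR2HSV)
for e,a in comps((hsv[...,1]<60)&(hsv[...,2]>70),1500): print("pad",e,a,plane(w,*e[0],.032).round(4))
E
```

```text
Traceback (most recent call last):
  File "h.py", line 18, in glass
    return sorted(comps(m),key=lambda e:np.hypot(e[0][0][0]-u,e[0][0][1]-v))[0]
           ~~~~~~~~~~~~~~~~~~~~~~~~~~~~~~~~~~~~~~~~~~~~~~~~~~~~~~~~~~~~~~~~~^^^
IndexError: list index out of range
```

```bash
sed -i 's/m=(i\[...,0\]-i\[...,2\]>8)&(i\[...,0\]>35)/i=cv2.GaussianBlur(im,(5,5),0).astype(int);m=(i[...,0]-i[...,2]>4)\&(i[...,0]>35)/' h.py
python3 - <<'E'
from h import *
im=cv2.imread("pics/w1.png");w=camera_info("wrist")
print(im[223,340],im[45,292],im[190,340],im[18,292])
for k,u,v,z in [("tele",340,223,.106),("por",292,45,.082)]:
    e,a=glass(im,u,v);print(k,e,a,plane(w,*e[0],z).round(4))
hsv=cv2.cvtColor(im,cv2.COLOR_BGR2HSV)
for e,a in comps((hsv[...,1]<60)&(hsv[...,2]>70),1500): print("pad",e,a,plane(w,*e[0],.032).round(4))
E
```

```text
[37 40 46] [67 66 65] [19 30 41] [72 67 69]
tele ((225.78265380859375, 346.677001953125), (22.555246353149414, 29.836894989013672), 125.2249984741211) 413.0 [ 0.3511 -0.01    0.106 ]
por ((225.78265380859375, 346.677001953125), (22.555246353149414, 29.836894989013672), 125.2249984741211) 413.0 [ 0.3452 -0.0297  0.082 ]
pad ((533.42138671875, 296.9892883300781), (61.42226028442383, 74.07933044433594), 71.50052642822266) 3325.0 [0.6614 0.0243 0.032 ]
pad ((549.0460815429688, 209.21409606933594), (69.80281066894531, 84.24036407470703), 55.944252014160156) 4514.0 [0.6512 0.1228 0.032 ]
pad ((568.216064453125, 105.60108184814453), (78.99323272705078, 95.8956527709961), 44.21809005737305) 5840.0 [0.6416 0.2222 0.032 ]
```

```bash
python3 - <<'E'
import re
t=open("h.py").read();i=t.index("def glass")
open("h.py","w").write(t[:i]+'''def glass(im,u,v,r=45,s=75,lo=28,hi=110):
    b=cv2.GaussianBlur(im,(5,5),0);h=cv2.cvtColor(b,cv2.COLOR_BGR2HSV)
    m=(h[...,1]<s)&(h[...,2]>lo)&(h[...,2]<hi)
    k=np.zeros(m.shape,np.uint8);cv2.circle(k,(int(u),int(v)),r,1,-1)
    return sorted(comps(m&(k>0)),key=lambda e:np.hypot(e[0][0][0]-u,e[0][0][1]-v))[0]
''')
E
python3 - <<'E'
from h import *
im=cv2.imread("pics/w1.png");w=camera_info("wrist")
for k,u,v,z,r in [("tele",340,223,.106,32),("por",292,45,.082,34)]:
    e,a=glass(im,u,v,r);print(k,e,a,plane(w,*e[0],z).round(4))
# dark silhouette
g=cv2.GaussianBlur(im,(3,3),0).max(axis=2)
for e,a in comps(g<75,2000): print("dark",np.round(e[0]),np.round(e[1]),a)
E
```

```text
tele ((339.8421630859375, 224.17428588867188), (52.13188934326172, 55.88493347167969), 80.67135620117188) 2216.0 [0.4391 0.1139 0.106 ]
por ((291.89337158203125, 45.384681701660156), (58.92854690551758, 64.4211196899414), 170.35255432128906) 2902.0 [0.39   0.2437 0.082 ]
dark [317. 417.] [334. 650.] 40751.0
dark [ 14. 268.] [ 47. 204.] 3913.5
dark [339. 215.] [ 77. 101.] 5810.0
dark [292.  45.] [78. 89.] 5272.5
```

>>> arm_command:
  deltas:
    - [[16,-23,0,0,0,0,1],[16,-23,-25,0,0,0,1],[16,-23,-60,0,0,0,1],[16,-23,-95,0,0,0,1],[16,-23,-130,0,0,0,1],[16,-23,-160,0,0,0,1],[16,-23,-175,0,0,0,1],[16,-23,-175,0,0,0,1]]

```text
time_s: 1.95
position: [0.4358, 0.1155, 0.067]
orientation: [-1.462, 1.563, -2.935]
wrist_force: [-0.6, 0.3, -0.0]
finger_gap: 0.999
```

>>> arm_command:
  deltas:
    - [[0,0,0,0,0,0,0.4],[0,0,0,0,0,0,-0.2],[0,0,0,0,0,0,-0.2],[0,0,0,0,0,0,-0.6],[0,0,0,0,0,0,-1],[0,0,0,0,0,0,-1],[0,0,0,0,0,0,-1],[0,0,0,0,0,0,-1]]

```text
time_s: 2.62
position: [0.4406, 0.1157, 0.0719]
orientation: [2.342, 1.568, 0.866]
wrist_force: [-3.4, 1.9, 6.4]
finger_gap: 0.71
```

Run:
```python
from h import *
s=manip.get_state();print(s["time_s"],s["position"],s["finger_gap"],s["wrist_force"])
w=camera_info("wrist");im=read_camera("wrist");print(w["xyz"]);cv2.imwrite("pics/w2.png",im)
```

```text
2.6167 [0.44058191 0.11574372 0.07186108] 0.7103936800471994 [-3.40659983  1.86903334  6.39979711]
[0.4334561  0.18748084 0.20074627]
```

View pics/w2.png

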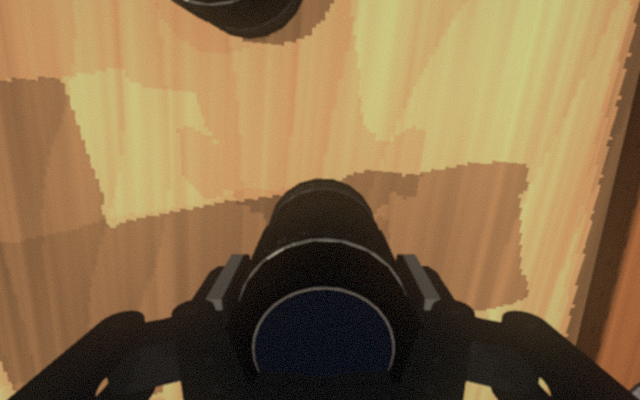

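>>> arm_command:
  deltas:
    - [[0,0,5,0,0,0,-1],[0,0,20,0,0,0,-1],[0,0,45,0,0,0,-1],[10,-8,70,0,0,0,-1],[30,-25,80,0,0,0,-1],[60,-50,80,0,0,0,-1],[90,-75,80,0,0,0,-1],[120,-100,80,0,0,0,-1]]

```text
time_s: 3.33
position: [0.5613, 0.0137, 0.1511]
orientation: [1.197, 1.569, -0.279]
wrist_force: [0.3, 0.6, -4.8]
finger_gap: 0.715
```

>>> arm_command:
  deltas:
    - [[30,-25,0,0,0,0,-1],[60,-50,0,0,0,0,-1],[85,-70,0,0,0,0,-1],[102,-84,0,0,0,0,-1],[111,-92,0,0,0,0,-1],[111,-92,0,0,0,0,-1],[111,-92,0,0,0,0,-1],[111,-92,0,0,0,0,-1]]

```text
time_s: 4.0
position: [0.6699, -0.0766, 0.1498]
orientation: [-1.866, 1.569, 2.94]
wrist_force: [-0.3, -0.0, -5.2]
finger_gap: 0.715
```

Run:
```python
from h import *
s=manip.get_state();print(s["time_s"],s["position"],s["finger_gap"],s["wrist_force"],R.from_euler("xyz",s["orientation"]).as_matrix().round(3))
cv2.imwrite("pics/w3.png",read_camera("wrist"));cv2.imwrite("pics/t3.png",read_camera("top"))
```

```text
4.0 [ 0.66987878 -0.07663425  0.14977885] 0.714968265563327 [-0.27427177 -0.02613812 -5.16608458] [[-0.002  0.996  0.094]
 [ 0.     0.094 -0.996]
 [-1.    -0.002 -0.001]]
```

View pics/w3.png

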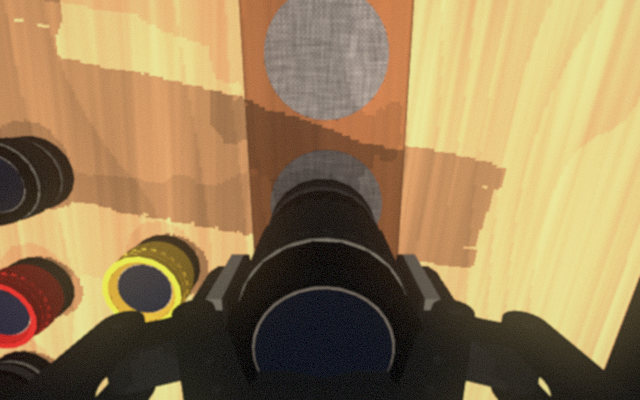

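Tele is held upright. Pad p3 is at (326,57) and p4 is partly visible behind the lens at about (326,200). I'll compare lens and pad in this one view.

Run:
```python
from h import *
im=cv2.imread("pics/w3.png");w=camera_info("wrist");s=manip.get_state()
hsv=cv2.cvtColor(im,cv2.COLOR_BGR2HSV)
m=(hsv[...,1]<70)&(hsv[...,2]>60);m[:,:250]=0;m[:,400:]=0
for e,a in comps(m,1500): print("pad",np.round(e[0],1),np.round(e[1],1),a,plane(w,*e[0],.032).round(4))
M=m.astype(np.uint8)
for r in (160,170,180,190,200,205,210):
    c=np.where(M[r])[0]
    if len(c):
        a,b=plane(w,c[0],r,.032),plane(w,c[-1],r,.032);print(r,c[0],c[-1],a.round(4),b.round(4))
c=np.where(M[145:175,326])[0]+145;print("top edge p4",c.min(),plane(w,326,c.min(),.032))
tcp=s["position"];zb=tcp[2]-.0719
g=im.max(axis=2)
col=np.where(g[150:260,324]<60)[0]+150;print("lens base top row",col.min(),plane(w,324,col.min(),zb),zb)
# glass lateral edges
print("glass ellipse", [ (r,np.where(im[r,200:450].max(axis=1)>110)[0][[0,-1]]+200 ) for r in (330,340,350,360) if (im[r,200:450].max(axis=1)>110).any()])
```

```text
pad [326.  200.3] [100.  108.4] 3002.0 [ 0.6718 -0.0754  0.032 ]
pad [326.   52.4] [123.7 133.3] 12066.0 [0.6621 0.0225 0.032 ]
160 294 357 [ 0.6468 -0.0485  0.032 ] [ 0.6903 -0.0444  0.032 ]
170 283 368 [ 0.6397 -0.0563  0.032 ] [ 0.6988 -0.0506  0.032 ]
180 277 375 [ 0.6359 -0.0639  0.032 ] [ 0.7047 -0.0573  0.032 ]
190 273 378 [ 0.6335 -0.0714  0.032 ] [ 0.7078 -0.0643  0.032 ]
200 272 380 [ 0.6332 -0.0789  0.032 ] [ 0.7102 -0.0715  0.032 ]
205 271 380 [ 0.6327 -0.0827  0.032 ] [ 0.7108 -0.0752  0.032 ]
210 272 380 [ 0.6336 -0.0864  0.032 ] [ 0.7113 -0.0789  0.032 ]
top edge p4 151 [ 0.66829436 -0.04020759  0.032     ]
lens base top row 179 [ 0.66776776 -0.04952203  0.0783629 ] 0.0783628970533456
glass ellipse []
```

>>> arm_command:
  deltas:
    - [[1.5,0,-10,0,0,0,-1],[1.5,0,-22,0,0,0,-1],[1.5,0,-33,0,0,0,-1],[1.5,0,-38,0,0,0,-1],[1.5,0,-41,0,0,0,-1],[1.5,0,-42,0,0,0,-1],[1.5,0,-42,0,0,0,-1],[1.5,0,-42,0,0,0,-1]]

```text
time_s: 4.77
position: [0.673, -0.0771, 0.1088]
orientation: [1.337, 1.57, -0.139]
wrist_force: [0.5, -0.4, -4.7]
finger_gap: 0.712
```

>>> arm_command:
  deltas:
    - [[0,0,-1,0,0,0,-1],[0,0,-2,0,0,0,-1],[0,0,-3,0,0,0,-1],[0,0,-4,0,0,0,-1],[0,0,-4,0,0,0,-1],[0,0,-4,0,0,0,-1]]

```text
time_s: 5.27
position: [0.6725, -0.0771, 0.1042]
orientation: [-1.791, 1.571, 3.016]
wrist_force: [-0.7, -0.5, -4.3]
finger_gap: 0.716
```

>>> arm_command:
  deltas:
    - [[0,0,-0.5,0,0,0,-1],[0,0,-1,0,0,0,-1],[0,0,-1,0,0,0,-1],[0,0,-1,0,0,0,-1]]

```text
time_s: 5.6
position: [0.6726, -0.0771, 0.104]
orientation: [1.219, 1.57, -0.258]
wrist_force: [-2.4, -0.7, -0.1]
finger_gap: 0.715
```

Contact made. Releasing gradually, then rising.

>>> arm_command:
  deltas:
    - [[0,0,0,0,0,0,0.4],[0,0,0,0,0,0,0.5],[0,0,0,0,0,0,0.7],[0,0,0,0,0,0,1],[0,0,0,0,0,0,1],[0,0,0,0,0,0,1]]

```text
time_s: 6.1
position: [0.6729, -0.0771, 0.1034]
orientation: [1.369, 1.57, -0.107]
wrist_force: [-0.2, 0.2, 0.1]
finger_gap: 0.996
```

>>> arm_command:
  deltas:
    - [[0,0,15,0,0,0,1],[0,0,40,0,0,0,1],[0,0,75,0,0,0,1],[0,0,110,0,0,0,1],[0,35,140,0,0,0,1],[0,60,140,0,0,0,1],[0,60,140,0,0,0,1],[0,60,140,0,0,0,1]]

```text
time_s: 6.77
position: [0.673, -0.0156, 0.2441]
orientation: [1.345, 1.569, -0.129]
wrist_force: [-0.5, -0.6, -0.2]
finger_gap: 1.002
```

Run:
```python
from h import *
s=manip.get_state();print(s["time_s"],s["position"])
w=camera_info("wrist");im=read_camera("wrist");cv2.imwrite("pics/w4.png",im);print(proj(w,np.array([.672,-.079,.138])))
cv2.imwrite("pics/t4.png",read_camera("top"))
```

```text
6.7667 [ 0.6729955  -0.01564187  0.24413948]
[313.1866561  287.96177203]
```

View pics/w4.png

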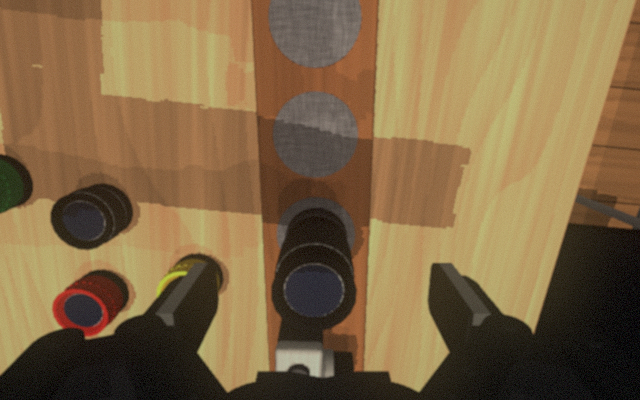

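Tele stands with its glass at (314,290), predicted (313,288). Pads p3 (315,135) and p2 (315,25) are in view. Checking the centring.

Run:
```python
from h import *
im=cv2.imread("pics/w4.png");w=camera_info("wrist")
e,a=glass(im,314,290,40);print("tele",e,a,plane(w,*e[0],.138).round(4))
hsv=cv2.cvtColor(im,cv2.COLOR_BGR2HSV)
m=(hsv[...,1]<75)&(hsv[...,2]>45);m[:,:265]=0;m[:,365:]=0;m[255:]=0
for e,a in comps(m,800):
    print("pad",np.round(e[0],1),np.round(e[1],1),a,plane(w,*e[0],.032).round(4))
c=np.where(m[185:230,316])[0]+185;print("p4 far edge row",c.min(),plane(w,316,c.min(),.032))
for r in (225,230,235,240): 
    c=np.where(m[r])[0];print(r,c[[0,-1]],plane(w,c[0],r,.032).round(4),plane(w,c[-1],r,.032).round(4))
tm=cv2.imread("pics/t4.png");ci=camera_info("top")
cv2.imwrite("pics/t4c.png",cv2.resize(tm[135:195,240:460],None,fx=3.6,fy=3.6,interpolation=cv2.INTER_CUBIC))
u,v=proj(ci,np.array([.672,-.079,.138]));print(u,v)
try:
    e,a=glass(tm,u,v,9,s=110);print(e,plane(ci,*e[0],.138))
except Exception as x: print(x)
```

```text
tele ((313.6165466308594, 289.9450378417969), (55.291168212890625, 62.579139709472656), 90.54723358154297) 2639.5 [ 0.6712 -0.0814  0.138 ]
pad [315.1 232.4] [69.5 76.3] 979.0 [ 0.6695 -0.0779  0.032 ]
pad [315.  133.9] [83.8 84.9] 5467.0 [0.6607 0.0201 0.032 ]
pad [314.5  16.1] [ 91.7 101.3] 5027.0 [0.6515 0.119  0.032 ]
p4 far edge row 198 [ 0.6672143  -0.04180059  0.032     ]
225 [278 352] [ 0.6317 -0.0735  0.032 ] [ 0.7057 -0.0664  0.032 ]
230 [278 353] [ 0.632  -0.0789  0.032 ] [ 0.7074 -0.0717  0.032 ]
235 [277 354] [ 0.6313 -0.0844  0.032 ] [ 0.709 -0.077  0.032]
240 [278 353] [ 0.6327 -0.0898  0.032 ] [ 0.7087 -0.0825  0.032 ]
372.78870687835865 152.41874390205317
list index out of range
```

View pics/t4c.png

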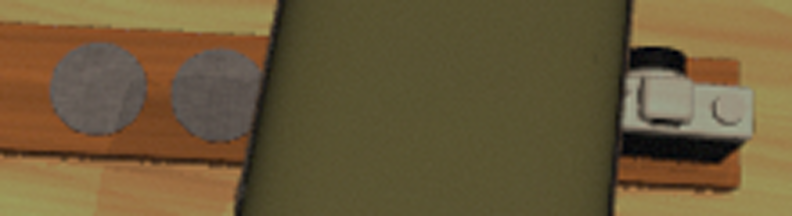

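>>> arm_command:
  deltas:
    - [[-20,18,0,0,0,0,1],[-46,42,0,0,0,0,1],[-74,68,0,0,0,0,1],[-102,94,0,0,0,0,1],[-130,120,0,0,0,0,1],[-158,146,0,0,0,0,1],[-186,172,0,0,0,0,1],[-214,198,0,0,0,0,1]]

```text
time_s: 7.53
position: [0.4569, 0.1806, 0.2424]
orientation: [-1.163, 1.569, -2.642]
wrist_force: [-0.3, 0.2, 0.5]
finger_gap: 1.001
```

>>> arm_command:
  deltas:
    - [[-26,24,0,0,0,0,1],[-50,45,-15,0,0,0,1],[-64,57,-40,0,0,0,1],[-68,61,-60,0,0,0,1],[-68,61,-60,0,0,0,1],[-68,61,-60,0,0,0,1]]

```text
time_s: 8.03
position: [0.3897, 0.2407, 0.1822]
orientation: [-0.97, 1.567, -2.447]
wrist_force: [0.5, -0.5, 0.8]
finger_gap: 0.994
```

Run:
```python
from h import *
s=manip.get_state();print(s["time_s"],s["position"],R.from_euler("xyz",s["orientation"]).as_matrix()[:,1].round(3))
w=camera_info("wrist");im=read_camera("wrist");cv2.imwrite("pics/w5.png",im);u,v=proj(w,np.array([.391,.2432,.082]));print(u,v)
e,a=glass(im,u,v,48);print(e,a,plane(w,*e[0],.082))
tm=read_camera("top");cv2.imwrite("pics/t5.png",tm);ci=camera_info("top")
cv2.imwrite("pics/t5c.png",cv2.resize(tm[135:195,240:460],None,fx=3.6,fy=3.6,interpolation=cv2.INTER_CUBIC))
u,v=proj(ci,np.array([.672,-.079,.138]));print(u,v)
i=tm.astype(int);m=(i[...,0]-i[...,2]>8)&(i[...,0]>35);k=np.zeros(m.shape,np.uint8);cv2.circle(k,(int(u),int(v)),10,1,-1)
ys,xs=np.where(m&(k>0));print(len(xs),xs.mean(),ys.mean(),plane(ci,xs.mean(),ys.mean(),.138))
```

```text
8.0333 [0.38965485 0.24074092 0.18224229] [ 0.996  0.094 -0.003]
326.00181177163114 205.0780221903318
((326.0260925292969, 205.603759765625), (61.94163131713867, 64.29319763183594), 95.725830078125) 3046.0 [0.39105164 0.2428363  0.082     ]
372.78870687835865 152.41874390205317
172 373.72093023255815 151.94767441860466 [ 0.67369031 -0.08132265  0.138     ]
```

View pics/w5.png

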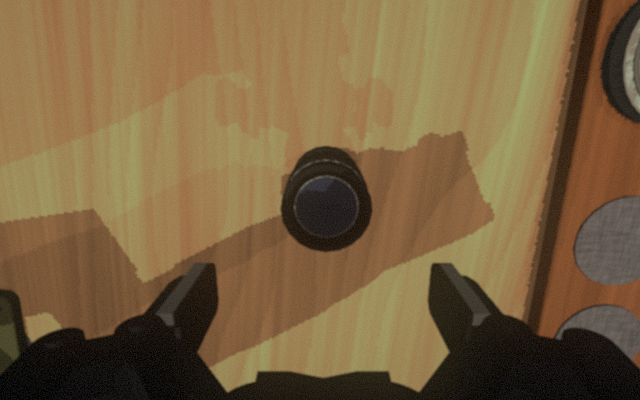

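View pics/t5c.png

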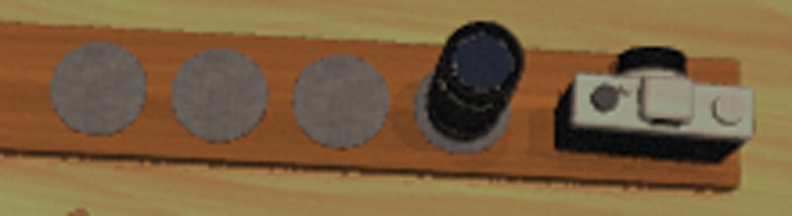

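Top and wrist agree that tele is about 2 mm from its pad centre, which is acceptable. Portrait's glass at (326,206) gives (0.391, 0.243), so I descend and grasp it.

>>> arm_command:
  deltas:
    - [[2,2.5,-15,0,0,0,1],[2,2.5,-40,0,0,0,1],[2,2.5,-75,0,0,0,1],[2,2.5,-105,0,0,0,1],[2,2.5,-125,0,0,0,1],[2,2.5,-130,0,0,0,1],[2,2.5,-130,0,0,0,1],[2,2.5,-130,0,0,0,1]]

```text
time_s: 8.8
position: [0.3942, 0.2447, 0.0545]
orientation: [1.99, 1.569, 0.512]
wrist_force: [0.8, 0.1, 0.5]
finger_gap: 0.997
```

>>> arm_command:
  deltas:
    - [[0,0,0,0,0,0,0.5],[0,0,0,0,0,0,0.4],[0,0,0,0,0,0,0.2],[0,0,0,0,0,0,-0.2],[0,0,0,0,0,0,-1],[0,0,0,0,0,0,-1],[0,0,0,0,0,0,-1],[0,0,0,0,0,0,-1]]

```text
time_s: 9.47
position: [0.3934, 0.2451, 0.0551]
orientation: [2.169, 1.568, 0.692]
wrist_force: [-1.0, -1.8, 7.0]
finger_gap: 0.687
```

Run:
```python
from h import *
s=manip.get_state();print(s["time_s"],s["position"],s["finger_gap"],s["wrist_force"])
```

```text
9.4667 [0.39335035 0.24511825 0.05509966] 0.6874637694813988 [-1.01785607 -1.81919366  6.99967124]
```

>>> arm_command:
  deltas:
    - [[0,0,5,0,0,0,-1],[0,0,20,0,0,0,-1],[0,0,45,0,0,0,-1],[10,-8,70,0,0,0,-1],[32,-26,80,0,0,0,-1],[60,-49,80,0,0,0,-1],[88,-72,80,0,0,0,-1],[116,-96,80,0,0,0,-1]]

```text
time_s: 10.13
position: [0.5098, 0.1477, 0.1345]
orientation: [1.798, 1.569, 0.322]
wrist_force: [-0.2, 0.8, -2.1]
finger_gap: 0.689
```

>>> arm_command:
  deltas:
    - [[28,-23,0,0,0,0,-1],[56,-46,0,0,0,0,-1],[84,-69,0,0,0,0,-1],[110,-91,0,0,0,0,-1],[132,-109,0,0,0,0,-1],[146,-120,0,0,0,0,-1],[152.5,-126,0,0,0,0,-1],[152.5,-126,0,0,0,0,-1]]

```text
time_s: 10.8
position: [0.6622, 0.021, 0.1332]
orientation: [0.996, 1.57, -0.483]
wrist_force: [0.2, 0.2, -2.1]
finger_gap: 0.692
```

>>> arm_command:
  deltas:
    - [[0,0,-10,0,0,0,-1],[0,0,-22,0,0,0,-1],[0,0,-33,0,0,0,-1],[0,0,-38,0,0,0,-1],[0,0,-41,0,0,0,-1],[0,0,-41,0,0,0,-1],[0,0,-41,0,0,0,-1]]

```text
time_s: 11.38
position: [0.6609, 0.0228, 0.0924]
orientation: [-2.139, 1.571, 2.668]
wrist_force: [0.1, -0.1, -0.7]
finger_gap: 0.685
```

Run:
```python
from h import *
s=manip.get_state();print(s["time_s"],s["position"],s["finger_gap"],s["wrist_force"])
cv2.imwrite("pics/w6.png",read_camera("wrist"))
```

```text
11.3833 [0.66086947 0.02281699 0.09242998] 0.6847257246450598 [ 0.05033589 -0.12699323 -0.71570503]
```

View pics/w6.png

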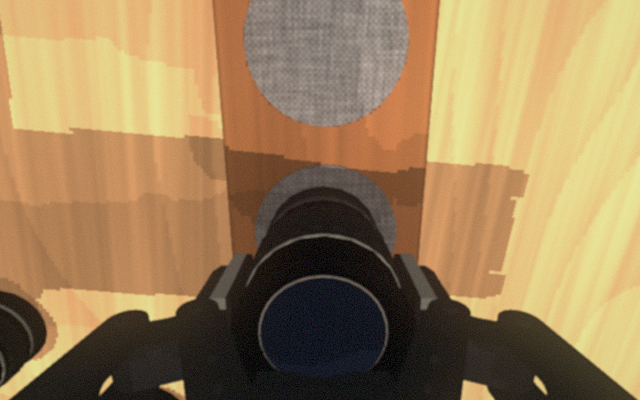

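Portrait hangs centred over p3, with its base arc inside the pad arc at (327,170). Lowering the last 5 mm.

>>> arm_command:
  deltas:
    - [[0,0,-1.5,0,0,0,-1],[0,0,-3,0,0,0,-1],[0,0,-4,0,0,0,-1],[0,0,-4.5,0,0,0,-1],[0,0,-4.5,0,0,0,-1],[0,0,-4.5,0,0,0,-1]]

```text
time_s: 11.93
position: [0.6611, 0.0224, 0.0878]
orientation: [-1.848, 1.571, 2.958]
wrist_force: [-0.6, 0.6, -2.4]
finger_gap: 0.685
```

>>> arm_command:
  deltas:
    - [[0,0,-0.5,0,0,0,-1],[0,0,-0.5,0,0,0,-1],[0,0,-0.5,0,0,0,-1]]

```text
time_s: 12.18
position: [0.6611, 0.0224, 0.0873]
orientation: [-1.8, 1.571, 3.007]
wrist_force: [-0.3, 0.1, -2.9]
finger_gap: 0.688
```

>>> arm_command:
  deltas:
    - [[0,0,-0.5,0,0,0,-1],[0,0,-1,0,0,0,-1],[0,0,-1,0,0,0,-1],[0,0,-1,0,0,0,-1]]

```text
time_s: 12.52
position: [0.6611, 0.0223, 0.0871]
orientation: [1.192, 1.57, -0.285]
wrist_force: [-3.0, -1.2, 5.2]
finger_gap: 0.69
```

Contact (+5 N). Release, rise, and go on towards the standard lens at (0.410, -0.286).

>>> arm_command:
  deltas:
    - [[0,0,0,0,0,0,0.4],[0,0,0,0,0,0,0.5],[0,0,0,0,0,0,0.7],[0,0,0,0,0,0,1],[0,0,0,0,0,0,1],[0,0,0,0,0,0,1]]

```text
time_s: 13.02
position: [0.6611, 0.0225, 0.0861]
orientation: [-2.427, 1.571, 2.38]
wrist_force: [-0.2, 0.9, -0.4]
finger_gap: 0.998
```

>>> arm_command:
  deltas:
    - [[0,0,15,0,0,0,1],[0,0,40,0,0,0,1],[0,0,75,0,0,0,1],[0,0,110,0,0,0,1],[-20,-15,135,0,0,0,1],[-45,-35,145,0,0,0,1],[-68,-62,145,0,0,0,1],[-90,-92,145,0,0,0,1]]

```text
time_s: 13.68
position: [0.5709, -0.0696, 0.2327]
orientation: [1.408, 1.568, -0.066]
wrist_force: [0.5, -0.8, 0.2]
finger_gap: 1.0
```

>>> arm_command:
  deltas:
    - [[-23,-30,0,0,0,0,1],[-46,-60,0,0,0,0,1],[-69,-90,0,0,0,0,1],[-92,-120,0,0,0,0,1],[-115,-150,0,0,0,0,1],[-138,-180,-20,0,0,0,1],[-155,-203,-40,0,0,0,1],[-161,-213,-60,0,0,0,1]]

```text
time_s: 14.35
position: [0.4078, -0.2853, 0.1712]
orientation: [0.068, 1.569, -1.412]
wrist_force: [0.2, 0.6, 0.0]
finger_gap: 1.004
```

>>> arm_command:
  deltas:
    - [[0,0,0,0,0,0,1],[0,0,0,0,0,0,1]]

```text
time_s: 14.52
position: [0.409, -0.2824, 0.1706]
orientation: [-2.484, 1.568, 2.321]
wrist_force: [0.3, 0.5, 1.4]
finger_gap: 1.002
```

```bash
cat > meas.py <<'E'
from h import *
import sys
n,x,y,z=sys.argv[1],*map(float,sys.argv[2:5])
s=manip.get_state();print(s["time_s"],s["position"],R.from_euler("xyz",s["orientation"]).as_matrix()[:,1].round(3))
w=camera_info("wrist");im=read_camera("wrist");cv2.imwrite(f"pics/w{n}.png",im);u,v=proj(w,np.array([x,y,z]));print(u,v)
try:
    e,a=glass(im,u,v,48);print(e,a,plane(w,*e[0],z))
except Exception as q: print(q)
tm=read_camera("top");cv2.imwrite(f"pics/t{n}.png",tm);ci=camera_info("top")
cv2.imwrite(f"pics/t{n}c.png",cv2.resize(tm[135:195,240:460],None,fx=3.6,fy=3.6,interpolation=cv2.INTER_CUBIC))
for k,p in dict(tele=(.6724,-.0794,.138),por=(.663,.0201,.114),std=(.6535,.1197,.092),wide=(.644,.2192,.070)).items():
    u,v=proj(ci,np.array(p))
    i=tm.astype(int);m=(i[...,0]-i[...,2]>8)&(i[...,0]>35);kk=np.zeros(m.shape,np.uint8);cv2.circle(kk,(int(u),int(v)),11,1,-1)
    ys,xs=np.where(m&(kk>0))
    if len(xs)>50: print(k,len(xs),(xs.mean().round(1),ys.mean().round(1)),((plane(ci,xs.mean(),ys.mean(),p[2])-p)*1000).round(1))
E
python3 meas.py 7 .4098 -.286 .061
```

```text
14.5167 [ 0.40899702 -0.28240058  0.1705577 ] [ 0.996  0.092 -0.002]
324.085806005199 209.962649041996
((322.0420837402344, 208.36044311523438), (61.13638687133789, 62.991050720214844), 88.2809829711914) 2928.5 [ 0.40827398 -0.28496832  0.061     ]
tele 171 (np.float64(373.7), np.float64(151.8)) [ 1.6 -1.8  0. ]
por 156 (np.float64(335.6), np.float64(153.4)) [ 0.1 -0.5 -0. ]
```

View pics/w7.png

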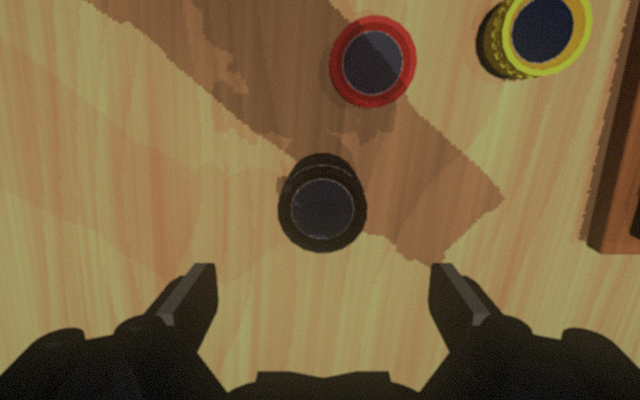

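View pics/t7c.png

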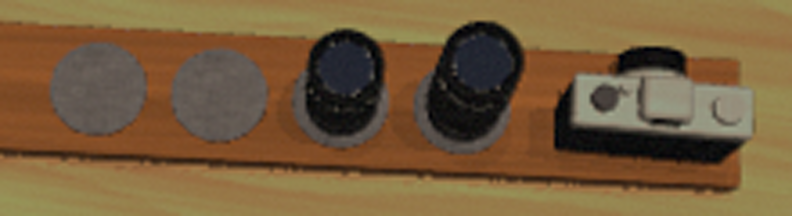

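Both placed lenses check out: tele is +1.6/-1.8 mm off and portrait +0.1/-0.5 mm. The standard's glass at (322,208) gives (0.408, -0.285). The only other lenses in view are red- and yellow-ringed, so this plain black one is the target.

>>> arm_command:
  deltas:
    - [[0.5,0,-15,0,0,0,1],[0.5,0,-40,0,0,0,1],[0.5,0,-75,0,0,0,1],[0.5,0,-105,0,0,0,1],[0.5,0,-125,0,0,0,1],[0.5,0,-133,0,0,0,1],[0.5,0,-133,0,0,0,1],[0.5,0,-133,0,0,0,1]]

```text
time_s: 15.28
position: [0.412, -0.2826, 0.0393]
orientation: [0.903, 1.569, -0.572]
wrist_force: [-0.6, -0.1, 0.2]
finger_gap: 1.0
```

>>> arm_command:
  deltas:
    - [[0,0,0,0,0,0,0.5],[0,0,0,0,0,0,0.4],[0,0,0,0,0,0,0.2],[0,0,0,0,0,0,-0.2],[0,0,0,0,0,0,-1],[0,0,0,0,0,0,-1],[0,0,0,0,0,0,-1],[0,0,0,0,0,0,-1]]

```text
time_s: 15.95
position: [0.4112, -0.2835, 0.0403]
orientation: [0.596, 1.568, -0.881]
wrist_force: [-2.2, -0.6, 6.1]
finger_gap: 0.713
```

>>> arm_command:
  deltas:
    - [[0,0,5,0,0,0,-1],[0,0,20,0,0,0,-1],[0,0,50,0,0,0,-1],[0,5,78,0,0,0,-1],[5,22,90,0,0,0,-1],[12,50,90,0,0,0,-1],[20,82,90,0,0,0,-1],[28,115,90,0,0,0,-1]]

```text
time_s: 16.62
position: [0.4391, -0.1669, 0.1295]
orientation: [1.294, 1.569, -0.185]
wrist_force: [0.3, 0.0, -2.4]
finger_gap: 0.71
```

>>> arm_command:
  deltas:
    - [[8,34,0,0,0,0,-1],[16,68,0,0,0,0,-1],[24,102,0,0,0,0,-1],[32,136,0,0,0,0,-1],[40,170,0,0,0,0,-1],[48,204,0,0,0,0,-1],[56,238,0,0,0,0,-1],[66,266,0,0,0,0,-1]]

```text
time_s: 17.28
position: [0.5042, 0.1009, 0.1289]
orientation: [2.925, 1.57, 1.45]
wrist_force: [0.2, -0.7, -2.2]
finger_gap: 0.712
```

Run:
```python
from h import *
s=manip.get_state();print(s["time_s"],s["position"],s["finger_gap"],s["wrist_force"])
```

```text
17.2833 [0.50423463 0.10090897 0.12894244] 0.7124698236852172 [ 0.18506956 -0.73259868 -2.1721704 ]
```

>>> arm_command:
  deltas:
    - [[25,6,0,0,0,0,-1],[55,12,0,0,0,0,-1],[85,18,0,0,0,0,-1],[113,21,0,0,0,0,-1],[134,21,0,0,0,0,-1],[147,21,0,0,0,0,-1],[147,21,0,0,0,0,-1],[147,21,0,0,0,0,-1]]

```text
time_s: 17.95
position: [0.6516, 0.1194, 0.1281]
orientation: [-1.905, 1.57, 2.901]
wrist_force: [-0.5, -0.7, -2.6]
finger_gap: 0.712
```

>>> arm_command:
  deltas:
    - [[0,0,-10,0,0,0,-1],[0,0,-25,0,0,0,-1],[0,0,-38,0,0,0,-1],[0,0,-46,0,0,0,-1],[0,0,-50,0,0,0,-1],[0,0,-50,0,0,0,-1],[0,0,-50,0,0,0,-1]]

```text
time_s: 18.53
position: [0.6513, 0.1194, 0.0785]
orientation: [-1.415, 1.571, -2.892]
wrist_force: [-0.2, 0.4, -2.7]
finger_gap: 0.71
```

Run:
```python
from h import *
s=manip.get_state();print(s["time_s"],s["position"],s["finger_gap"],s["wrist_force"])
cv2.imwrite("pics/w8.png",read_camera("wrist"))
```

```text
18.5333 [0.65125652 0.11943238 0.07848717] 0.7101892286036597 [-0.17904962  0.41746179 -2.72672087]
```

View pics/w8.png

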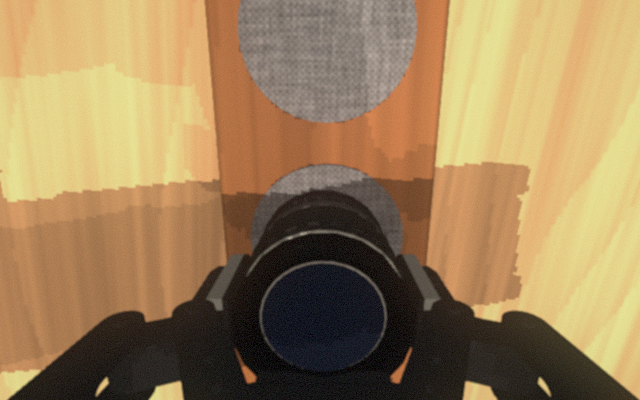

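The standard lens hangs over p2. It needs +2.5 mm in y, then the last 6 mm down.

>>> arm_command:
  deltas:
    - [[0.5,1.5,0,0,0,0,-1],[0.5,2.5,-1.5,0,0,0,-1],[0.5,2.5,-3,0,0,0,-1],[0.5,2.5,-4.5,0,0,0,-1],[0.5,2.5,-5.5,0,0,0,-1],[0.5,2.5,-5.5,0,0,0,-1],[0.5,2.5,-5.5,0,0,0,-1]]

```text
time_s: 19.17
position: [0.652, 0.1219, 0.0726]
orientation: [-1.384, 1.57, -2.861]
wrist_force: [-0.9, 1.0, -2.9]
finger_gap: 0.713
```

>>> arm_command:
  deltas:
    - [[0,0,-0.5,0,0,0,-1],[0,0,-1,0,0,0,-1],[0,0,-1,0,0,0,-1]]

```text
time_s: 19.42
position: [0.6521, 0.122, 0.0724]
orientation: [1.893, 1.57, 0.416]
wrist_force: [-0.9, 1.0, 0.5]
finger_gap: 0.715
```

>>> arm_command:
  deltas:
    - [[0,0,0,0,0,0,0.4],[0,0,0,0,0,0,0.5],[0,0,0,0,0,0,0.7],[0,0,0,0,0,0,1],[0,0,0,0,0,0,1],[0,0,0,0,0,0,1]]

```text
time_s: 19.92
position: [0.6522, 0.1219, 0.0719]
orientation: [1.573, 1.57, 0.097]
wrist_force: [-0.3, -0.5, 0.3]
finger_gap: 1.002
```

>>> arm_command:
  deltas:
    - [[0,0,15,0,0,0,1],[0,0,40,0,0,0,1],[0,0,75,0,0,0,1],[-5,0,105,0,0,0,1],[-25,-12,120,0,0,0,1],[-50,-36,120,0,0,0,1],[-76,-62,120,0,0,0,1],[-102,-90,120,0,0,0,1]]

```text
time_s: 20.58
position: [0.5495, 0.0316, 0.1923]
orientation: [1.486, 1.569, 0.011]
wrist_force: [0.4, -1.5, -0.3]
finger_gap: 1.001
```

>>> arm_command:
  deltas:
    - [[-26,-28,0,0,0,0,1],[-52,-56,0,0,0,0,1],[-78,-84,-10,0,0,0,1],[-98,-103,-30,0,0,0,1],[-107,-112,-45,0,0,0,1],[-107,-112,-45,0,0,0,1],[-107,-112,-45,0,0,0,1]]

```text
time_s: 21.17
position: [0.4424, -0.0802, 0.1467]
orientation: [-2.315, 1.57, 2.49]
wrist_force: [0.6, 0.2, 0.5]
finger_gap: 0.998
```

```bash
python3 meas.py 9 .4435 -.0825 .039
```

```text
21.1667 [ 0.44239875 -0.08024317  0.14666546] [ 0.996  0.092 -0.001]
324.5789415409218 208.80663754409937
((324.1170959472656, 208.83702087402344), (57.040348052978516, 60.05219268798828), 89.9430160522461) 2608.0 [ 0.44318445 -0.08255176  0.039     ]
tele 175 (np.float64(373.7), np.float64(152.0)) [ 1.1 -1.8  0. ]
por 150 (np.float64(335.6), np.float64(153.2)) [ 0.7 -0.5 -0. ]
std 151 (np.float64(299.2), np.float64(153.9)) [1.  0.9 0. ]
```

View pics/w9.png

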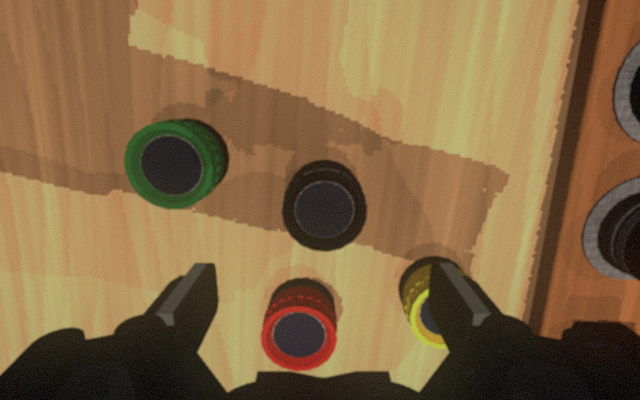

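View pics/t9c.png

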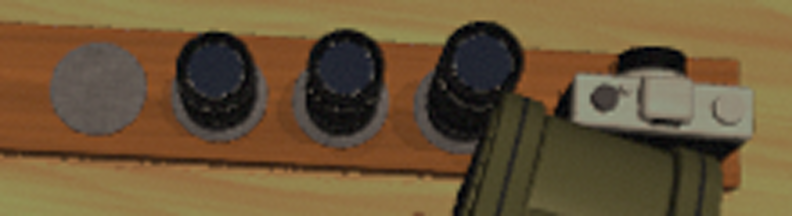

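Run:
```python
from h import *
ci=camera_info("top")
for k,p in dict(y=(389,210),r=(395,249),g=(347,276)).items(): print(k,plane(ci,*p,.04).round(3))
```

```text
y [ 0.543 -0.155  0.04 ]
r [ 0.435 -0.184  0.04 ]
g [ 0.341 -0.06   0.04 ]
```

The plain black lens at (324,209) gives (0.443, -0.083). The decoys are clear: green at (0.341, -0.060) leaves about 20 mm to the finger. Grasping wide.

>>> arm_command:
  deltas:
    - [[1,0,-15,0,0,0,1],[1,0,-40,0,0,0,1],[1,0,-70,0,0,0,1],[1,0,-95,0,0,0,1],[1,0,-112,0,0,0,1],[1,0,-122,0,0,0,1],[1,0,-125,0,0,0,1],[1,0,-125,0,0,0,1]]

```text
time_s: 21.93
position: [0.4454, -0.0795, 0.0217]
orientation: [1.772, 1.57, 0.296]
wrist_force: [0.6, -0.2, 0.1]
finger_gap: 0.995
```

>>> arm_command:
  deltas:
    - [[0,0,0,0,0,0,0.5],[0,0,0,0,0,0,0.4],[0,0,0,0,0,0,0.2],[0,0,0,0,0,0,-0.2],[0,0,0,0,0,0,-1],[0,0,0,0,0,0,-1],[0,0,0,0,0,0,-1],[0,0,0,0,0,0,-1]]

```text
time_s: 22.6
position: [0.4453, -0.0801, 0.0232]
orientation: [1.444, 1.568, -0.032]
wrist_force: [-0.5, 1.1, 5.2]
finger_gap: 0.663
```

>>> arm_command:
  deltas:
    - [[0,0,5,0,0,0,-1],[0,0,20,0,0,0,-1],[0,0,50,0,0,0,-1],[0,5,75,0,0,0,-1],[3,22,80,0,0,0,-1],[8,50,80,0,0,0,-1],[12,82,80,0,0,0,-1],[16,115,80,0,0,0,-1]]

```text
time_s: 23.27
position: [0.4606, 0.0357, 0.1029]
orientation: [1.497, 1.569, 0.018]
wrist_force: [1.4, -0.2, -1.8]
finger_gap: 0.663
```

>>> arm_command:
  deltas:
    - [[4,34,0,0,0,0,-1],[8,68,0,0,0,0,-1],[13,102,0,0,0,0,-1],[22,134,0,0,0,0,-1],[38,160,0,0,0,0,-1],[62,178,0,0,0,0,-1],[90,186,0,0,0,0,-1],[120,186,0,0,0,0,-1]]

```text
time_s: 23.93
position: [0.5804, 0.2236, 0.1024]
orientation: [2.846, 1.57, 1.373]
wrist_force: [1.2, -0.1, -1.1]
finger_gap: 0.66
```

>>> arm_command:
  deltas:
    - [[30,0,0,0,0,0,-1],[50,0,0,0,0,0,-1],[60,0,0,0,0,0,-1],[60,0,0,0,0,0,-1],[60,0,0,0,0,0,-1]]

```text
time_s: 24.35
position: [0.6398, 0.2207, 0.1017]
orientation: [-1.508, 1.57, -2.985]
wrist_force: [-0.3, 0.3, -0.9]
finger_gap: 0.667
```

Shift +2 in x and +0.5 in y, then lower from 0.1017 to 0.055.

>>> arm_command:
  deltas:
    - [[2,0.5,-8,0,0,0,-1],[2,0.5,-20,0,0,0,-1],[2,0.5,-32,0,0,0,-1],[2,0.5,-38,0,0,0,-1],[2,0.5,-41,0,0,0,-1],[2,0.5,-41,0,0,0,-1],[2,0.5,-41,0,0,0,-1]]

```text
time_s: 24.93
position: [0.6418, 0.2215, 0.0611]
orientation: [-2.616, 1.571, 2.191]
wrist_force: [0.1, -0.3, -0.9]
finger_gap: 0.664
```

Run:
```python
from h import *
s=manip.get_state();print(s["time_s"],s["position"],s["finger_gap"],s["wrist_force"])
cv2.imwrite("pics/w10.png",read_camera("wrist"))
```

```text
24.9333 [0.64178827 0.221536   0.06106937] 0.6636876892323753 [ 0.05427794 -0.28220146 -0.89495658]
```

View pics/w10.png

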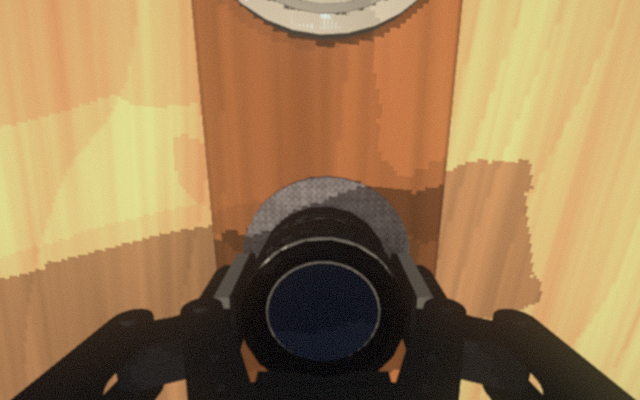

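Wide hangs over p1, glass at (323,311), with the pad arc visible evenly around it. Lowering.

>>> arm_command:
  deltas:
    - [[0,0,-1.5,0,0,0,-1],[0,0,-3,0,0,0,-1],[0,0,-4.5,0,0,0,-1],[0,0,-5.5,0,0,0,-1],[0,0,-5.5,0,0,0,-1],[0,0,-5.5,0,0,0,-1]]

```text
time_s: 25.48
position: [0.6421, 0.2214, 0.0554]
orientation: [1.751, 1.571, 0.274]
wrist_force: [-0.0, -0.4, -0.8]
finger_gap: 0.666
```

>>> arm_command:
  deltas:
    - [[0,0,-0.5,0,0,0,-1],[0,0,-1,0,0,0,-1],[0,0,-1,0,0,0,-1]]

```text
time_s: 25.73
position: [0.6421, 0.2214, 0.0553]
orientation: [1.748, 1.57, 0.271]
wrist_force: [-2.4, -1.0, 4.5]
finger_gap: 0.666
```

>>> arm_command:
  deltas:
    - [[0,0,0,0,0,0,0.3],[0,0,0,0,0,0,0.45],[0,0,0,0,0,0,0.7],[0,0,0,0,0,0,1],[0,0,0,0,0,0,1],[0,0,0,0,0,0,1]]

```text
time_s: 26.23
position: [0.6421, 0.2214, 0.0541]
orientation: [-1.339, 1.571, -2.815]
wrist_force: [-0.6, -0.1, 0.3]
finger_gap: 1.003
```

>>> arm_command:
  deltas:
    - [[0,0,15,0,0,0,1],[0,0,40,0,0,0,1],[0,0,75,0,0,0,1],[-5,0,110,0,0,0,1],[-30,0,140,0,0,0,1],[-65,0,150,0,0,0,1],[-100,0,150,0,0,0,1],[-135,0,150,0,0,0,1]]

```text
time_s: 26.9
position: [0.5067, 0.2217, 0.2056]
orientation: [1.929, 1.568, 0.451]
wrist_force: [-0.7, 0.9, 0.2]
finger_gap: 1.001
```

>>> arm_command:
  deltas:
    - [[-35,0,0,0,0,0,1],[-65,0,0,0,0,0,1],[-80,0,0,0,0,0,1],[-80,0,0,0,0,0,1],[-80,0,0,0,0,0,1],[-80,0,0,0,0,0,1]]

```text
time_s: 27.4
position: [0.4284, 0.2218, 0.2047]
orientation: [1.828, 1.569, 0.351]
wrist_force: [0.5, 0.5, 0.6]
finger_gap: 1.001
```

```bash
python3 meas.py 11 .44 .2 .039
python3 - <<'E'
from h import *
cv2.imwrite("pics/s11.png",read_camera("side"))
E
```

```text
27.4 [0.42837172 0.22184072 0.20465912] [0.996 0.094 0.002]
333.85305157998545 211.1995896371622
list index out of range
tele 175 (np.float64(373.7), np.float64(151.9)) [ 1.4 -1.7  0. ]
por 155 (np.float64(335.5), np.float64(153.5)) [-0.2 -0.4 -0. ]
std 155 (np.float64(299.2), np.float64(154.0)) [0.7 0.7 0. ]
wide 134 (np.float64(265.0), np.float64(155.2)) [-0.5 -0.1  0. ]
```

View pics/t11.png

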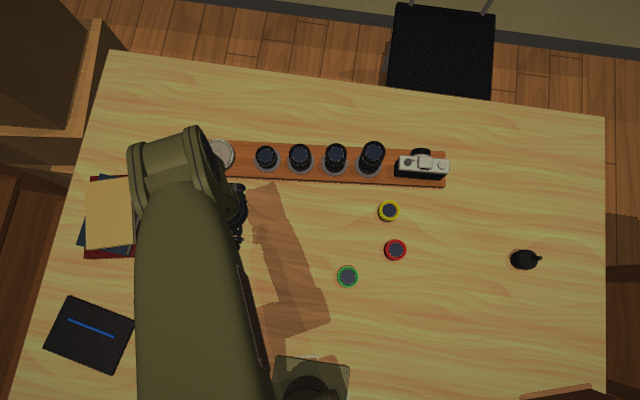

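View pics/s11.png

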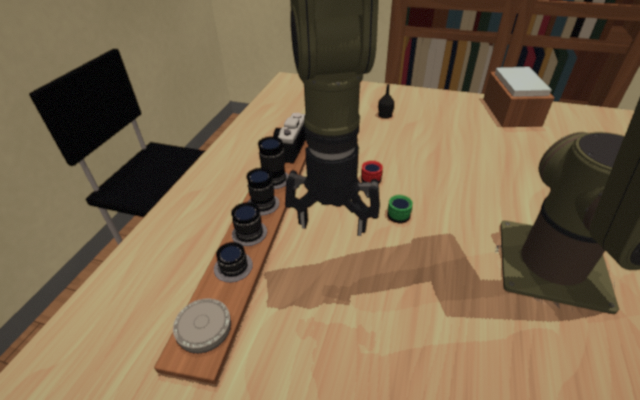

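All four stand upright, stepping down from tele at (372,155) beside the camera to wide at (266,157). Offsets from the pad centres are within about 2 mm. The camera at (422,165) and the decoys have not moved, and the gripper is clear, so I'm handing in.

```bash
python3 -c "
from station import ticket
print(ticket.sign_off())"
```

```text
the job is handed in; nothing more can be done
None
```

All four lenses are standing upright on the riser's pads in the order asked: tele next to the camera, then portrait, standard, and wide at the far end. I gripped each one and lowered it until the wrist force showed contact. I then opened the fingers gradually and signed off at about 27.5 s.

The last top-camera check put each lens this far from its pad centre:

| Lens | Offset from pad centre |
|---|---|
| tele | 2.2 mm |
| portrait | 0.4 mm |
| standard | 1.0 mm |
| wide | 0.5 mm |

- **Camera and decoys:** the camera and the coloured look-alikes looked unmoved in the final top view, judged by eye.
- **Forces:** no wrist force reading at the end of a move passed about 8 N.
- **Disagreements:** the wrist and top cameras differed by up to 2–4 mm in absolute position. That is about the calibration error, so I judged centring by comparing lens and pad within one view. Tele's offset of about 2 mm showed in both cameras, and I left it as it was.
- **Failed check:** in the final script, the wrist-view search for a lens glass found nothing. No lens was expected at that spot, so it changed nothing.

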